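# Fit the fence stop and set its knurled nut

## Robot

A 6-joint arm with a two-finger parallel gripper is mounted at the origin on the work surface. World frame = base frame: x ahead of the robot, y to its left, z up, the work surface at z = 0. Lengths are in m, angles in rad, forces in N, time in s.
With the tool pointing down it reaches from about 0.35 to 0.775 m from the base axis. Payload 5.5 kg.
Tool frame: the origin (TCP) lies between the finger pads; the fingertips stand 19 mm ahead of it and the grasp point (between the pads) is the TCP; z points along the fingers, x is the direction in which the jaws open and shut, and the axes are right-handed (so a half turn about z gives the same grasp; the last joint's range is limited). The gripper opens to 85 mm and grips with 20 to 120 N. Pads are 22 mm wide; open, the fingers measure 114 mm over their backs; the gripper's body (76 mm by 85 mm) begins 54 mm behind the grasp point. The pads swing forward as they close: fully open they stand 13 mm farther back than shut.
Start: joints at [-1.372, 0.313, 0.046, 1.304, 0, 1.431], TCP at [0.191, -0.542, 0.25] pointing down, gripper open.
Joint ranges: [-2.76, 2.76], [-0.86, 1.69], [-1.03, 1.26], [-2.2, 2.34], [-1.47, 1.5], [-3.14, 3.14]. Speed limits (rad/s): [2.57, 2.57, 3.14, 3.14, 3.14, 3.14].

## Interface

Orientations are given as a unit quaternion [w, x, y, z].
In Python, from workcell import env gives the robot as it stands. The module is installed in compiled form; this text tells all that it offers.
- The arm moves only by the tool carry_out, never from a script. Its argument "steps" is a list of rows, each a list of 7 numbers: the gripper command: -1 is shut, 1 is fully open, values between are in proportion, then the shift along the tool's x, y, z in m, then the turn, a rotation vector about the tool's x, y, z in rad. A call has 1 to 20 rows; each row shifts and turns the commanded pose from where the row before left it, along the tool's axes as they then stand; what a row does not reach is not made up. A row lasts 1/8 s, in which the tool goes at most 62.5 mm and 10.7 degrees, less where a joint would pass 70% of its speed; a pose out of reach is approached as far as the arm can. A call with a gripper value outside its range is refused whole. The fingers move at their own pace and stop on an object; "grip_force" is the grip in N (left out, the last holds). Time passes only in rows, so rows that do not move let the fingers close. It gives the time, the measured TCP pose, the force and the opening at its end, in the units of the state.
- env.get_state(): the state, without advancing time (a new reading comes with each control period).
- env.read_camera(name): name is "side" or "top" or "wrist"; returns a dict with "color" (400x640x3 uint8, red, green, blue), "K" (3x3 intrinsics, pixels), "dist" ([k1, k2, p1, p2, k3] as OpenCV has them; the pictures are not rectified), "R" (3x3) and "t" (3): a world point X has camera coordinates R X + t. Camera axes: x right, y down, z forward; pixel columns grow to the right and rows downward; lengths in m; the calibration is good to about 2 mm. A picture is of the moment at which its call begins. There is no depth.
- env.hand_in(): hands the job in, once; it reports no verdict.
The state is a dict: "clock": time; "joint_pos": joint angles; "qvel": joint speeds; "tau": joint torques, N m; "tcp_pos": TCP position; "orientation": TCP orientation; "wrist_force": force on the tool from outside, world axes, zero at the start; "ft_torque": the same for the moment, N m; "finger_gap": finger opening in m.
Only numpy, scipy, OpenCV 4.12 (cv2) and the standard library are available. Lean on these libraries where they do the work, as an engineer would, in place of code of your own. Each camera call takes 0.05 s, during which the arm holds its last target. There are 200 camera calls.

## Task

Slide the orange stop block, front first, onto the fence rail from the rail's rounded nose until the spring roller snaps into its notch at the end stop. Then screw the brass knurled nut down (clockwise) until it bottoms out on its collar, and back it off a quarter turn. Finish still holding the nut there in the gripper, and leave the other things on the bench alone.

Things in the scene. Friction and masses are not known exactly. Their poses are not given: they have to be found in the camera images.
- stop_block_center (a point): Centre of the orange stop block, half-way up. Block 110 (x) x 50 (y) x 36 mm high, z up, 0.32 to 0.48 kg, loose, flat on the bench. Its +x end is the front, which goes onto the rail first. On top, 25 mm ahead of the centre, stand a steel collar (32 mm across, 8 high) and a stud with the knurled nut. A 12 mm wide upright notch for the roller is in its +y side, 25 mm ahead of the centre.
- block_grip (a point): Good place to grip the stop block from above: mid-width of its plain rear part (black patch on top), 35 mm behind the block's centre, 24 mm above its underside. The flat sides are 50 mm apart along y. Axes as the block's.
- block_mouth (a point): Mouth of the block's channel: middle of the lower edge of its front face, 55 mm ahead of its centre. The channel runs the whole length of the underside: 27 mm wide, 16 high, with inward lips (bottom 6 mm) that leave a 15 mm slot. So the block cannot drop over the rail, only slide on from the nose. Play on the rail: 1.5 mm each side, 2 mm upward.
- nut_center (a point): Centre of the knurled brass nut on the block's stud: 38 mm across, 26 mm high, axis upright, x axis along its white stroke. Bottomed, it is 25 mm ahead of the block's centre and 57 mm above the block's underside; it rises 3 mm per turn. The stud ends at most 6 mm above the nut.
- knurled_nut: The same nut; origin on its axis at its underside (26 mm below its top), z up, x along its white stroke.
- nut_turn (a joint): Turn of the nut, rad: 0 = bottomed on the collar (a hard stop; its white stroke then points to the white index at the block's front edge, +x), growing as it is backed off, anticlockwise from above (right-hand thread). Starts at 1.9 to 3.3. Turning takes about 0.06 N m; it stays where it is left. Range 0 to 4.5.
- rail_home (a point): Where stop_block_center lies when the block is home; x along the rail in the slide direction (nose to end stop), z up, 30 mm above the bench. The rail's grey plate is fixed, 260 (x) x 110 (y) x 12 mm, from 170 mm behind this point to 90 ahead; the block slides on its top with its x along this x. A dark end stop halts the block 1.5 mm beyond home.
- rail_nose (a point): Tip of the aluminium T-rail's rounded nose, at the top of its head: 64 mm behind rail_home, 26 mm above the bench, 14 mm above the plate. Head 24 mm wide, 6 thick, on an 11 mm wide web. The block's channel goes over it from behind (-x), where 106 mm of the plate is bare.
- rail_catch (a point): Middle of the steel spring roller, 12 mm across, upright, 25 mm ahead of rail_home and 27.5 mm to its +y side, 28 mm above the bench. Its red housing reaches 37 to 55 mm off the rail's centre line and 38 mm above the bench. It snaps into the notch in the block's +y side when home.
- catch_roller (a joint): How far the roller is pushed back, m: 0 when free or snapped into the block's notch, about 0.0035 while the block's side passes it. Pushing the block past it takes about 5 to 10 N.
- wax_tin: Bystander: green round tin, 72 mm across, 27 mm tall, standing 125 mm or more to the side of the rail plate's centre line, on the roller's side. Origin at the centre of its underside.
- sanding_block: Bystander: cork-faced wooden sanding block, 100 x 50 x 34 mm, lying beside the stop block (centre lines about 100 to 112 mm apart). Origin at the centre of its underside.
- glue_bottle: Bystander: yellow glue bottle, 60 mm across, 170 mm tall, behind the work. Origin at the centre of its underside.
- tape_measure: Bystander: yellow and black tape measure, 72 x 40 x 66 mm, at the left. Origin at the centre of its underside.
- try_square: Bystander: try square, dark stock 110 x 24 x 16 mm with a 160 mm steel blade, lying flat at the far right. Origin at the centre of its underside (of the stock).
- screwdriver: Bystander: red-handled screwdriver, 200 mm long, lying at the left. Origin at the centre of its underside (half-way along).
Things that resemble listed ones, but are neither listed nor needed, are in the scene too. What is shaped like the part that bears stop_block_center but pink or turquoise is not meant.

How it is judged:
By the outcome, as a careful person would: the job done as asked, in the order asked, and still so for the second after the job is handed in, while the arm keeps its last pose, push and grip.
It also fails if it takes over 64 s, if anything falls off the work surface, if the arm or the gripper's body presses on something with over 40 N, if the wrist force passes 120 N, or if a joint passes its speed limit or range.

## Working session

There is one attempt and no reset: what is moved stays moved. The work goes in short steps, Python scripts to look and compute and a tool call to move; the robot and the scene stay as the last step left them, time stands still between calls to the robot, and variables do not carry over. Pictures are saved under pics/ and viewed, about 8 in all and at most 12, crops included, and the job is handed in when it is done.

Besides the shell and the picture viewer there is one more tool, called after "Call:" as a command line: name --pt "numbers of a row" for each row, then --argument value for the rest. carry_out: Moves the arm, as the interface text tells. Its arguments: {"type":"object","properties":{"steps":{"type":"array","items":{"type":"array","items":{"type":"number"}}},"grip_force":{"type":"number"}},"required":["steps"]}

```bash
mkdir -p pics; cat > h.py <<'E'
import numpy as np, cv2
from workcell import env
def cam(n,save=None):
    c=env.read_camera(n)
    if save: cv2.imwrite('pics/'+save,c['color'][:,:,::-1])
    return c
def ray(c,uv):
    p=cv2.undistortPoints(np.array([[uv]],float),c['K'],np.array(c['dist'],float))[0,0]
    R=np.array(c['R']);t=np.array(c['t'])
    return -R.T@t, R.T@np.array([p[0],p[1],1])
def onz(c,uv,z):
    o,d=ray(c,uv); return o+d*(z-o[2])/d[2]
def proj(c,X):
    r=cv2.Rodrigues(np.array(c['R'],float))[0]
    return cv2.projectPoints(np.array(X,float).reshape(-1,3),r,np.array(c['t'],float),c['K'],np.array(c['dist'],float))[0][:,0]
E
python3 - <<'E'
from h import *
for n in ('top','side'):
    c=cam(n,n+'0.png'); print(n,-np.array(c['R']).T@c['t'],c['K'][0][0])
s=env.get_state(); print(s)
E
```

```text
top [ 0.31843009 -0.01724599  1.57451483] 485.4691820180081
side [0.14639717 0.74164287 1.05872031] 386.6361546676562
{'clock': 0.1, 'joint_pos': array([-1.37156963e+00,  3.13922531e-01,  4.51086451e-02,  1.30358467e+00,
       -1.62651404e-05,  1.43120330e+00]), 'qvel': array([ 2.19210709e-03, -1.75308988e-03,  2.50568275e-03, -7.72121733e-04,
        1.00429942e-05, -1.12461765e-03]), 'tau': array([ 2.03601645e-03, -4.81724095e+01,  2.99244064e+01,  1.27310501e-02,
       -1.39054205e-04, -1.33612023e-06]), 'tcp_pos': array([ 0.19102335, -0.54190649,  0.24950615]), 'orientation': array([-5.43414825e-04,  8.16202581e-01, -5.77765268e-01, -5.88686821e-04]), 'wrist_force': array([ 0.53075919, -0.40116365, -1.0150358 ]), 'ft_torque': array([-0.03572916, -0.01728604, -0.04199344]), 'finger_gap': 0.08551540993594187}
```

View pics/top0.png

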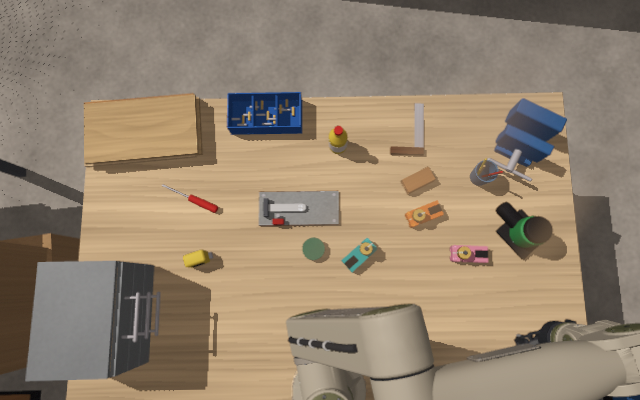

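View pics/side0.png

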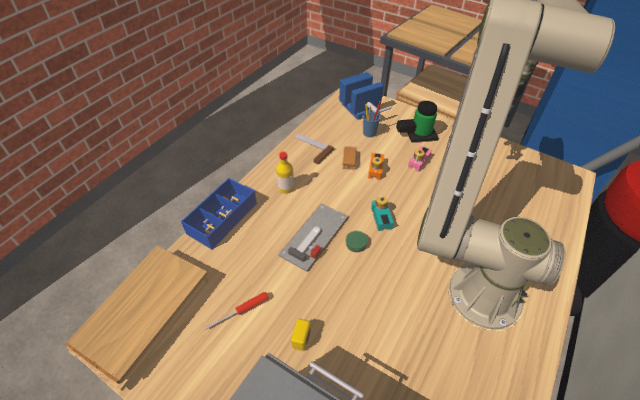

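Both views show the same layout. Candidates for the stop block in the top view are orange at (425,213), turquoise at (359,254) and pink at (469,254). I choose orange. The rail plate is at (300,208), with the dark end stop at its left end and the red roller housing at (279,221). The slide direction is therefore about world +y.

```bash
python3 - <<'E'
from h import *
c=cam('top'); im=c['color']; hsv=cv2.cvtColor(im,cv2.COLOR_RGB2HSV)
cv2.imwrite('pics/crop1.png',np.hstack([cv2.resize(im[190:240,395:455,::-1],(400,333),interpolation=cv2.INTER_CUBIC),cv2.resize(im[180:240,250:350,::-1],(400,333),interpolation=cv2.INTER_CUBIC)]))
def px(p,z): return onz(c,p,z)[:2].round(4)
# patch, nut centres approx
sub=np.zeros(im.shape[:2],np.uint8); sub[195:235,400:450]=1
blk=((im.max(2)<60)&(sub>0)).astype(np.uint8)
n,l,s,ce=cv2.connectedComponentsWithStats(blk); print('dark',[(s[i,4],ce[i].round(1),px(ce[i],.036)) for i in range(1,n) if s[i,4]>15])
org=cv2.inRange(hsv,(5,170,120),(18,255,255))*sub
pts=cv2.findNonZero(org); r=cv2.minAreaRect(pts); print('orange',r,[px(p,.036) for p in cv2.boxPoints(r)],px(r[0],.036))
g=cv2.inRange(hsv,(0,0,70),(179,50,200)); m=np.zeros_like(g); m[182:236,250:348]=1; g*=m
g=cv2.morphologyEx(g,cv2.MORPH_OPEN,np.ones((5,5)))
cn=max(cv2.findContours(g,0,1)[0],key=cv2.contourArea); r=cv2.minAreaRect(cn);b=cv2.boxPoints(r); print('plate',r,[px(p,.012) for p in b],px(r[0],.012))
E
```

```text
dark []Traceback (most recent call last):
  File "<stdin>", line 10, in <module>
cv2.error: OpenCV(4.12.0) /io/opencv/modules/imgproc/src/convhull.cpp:143: error: (-215:Assertion failed) total >= 0 && (depth == CV_32F || depth == CV_32S) in function 'convexHull'
```

View pics/crop1.png

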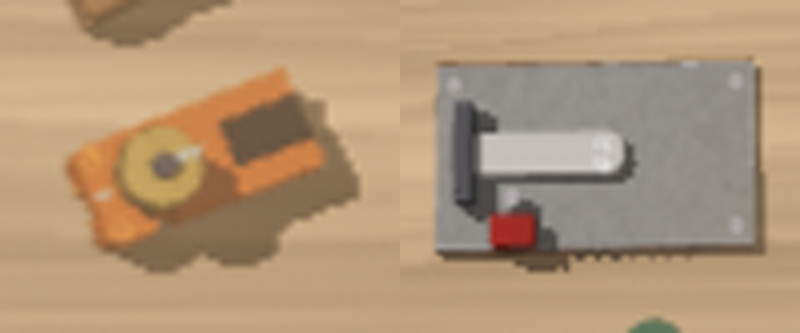

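The crop shows the orange block with its front (white index, nut) to the left and its black patch at the right. The stroke on the nut points rearwards, so the turn is about 3.1 rad. The rail's nose is at about (306,208) and the plate is nearly aligned with the image.

```bash
python3 - <<'E'
from h import *
c=cam('top')
L=lambda p:(395+p[0]/6.667-.4,190+p[1]/6.66-.4)
R=lambda p:(250+(p[0]-400)/4-.4,180+p[1]/5.55-.4)
P=[onz(c,L(p),.036)[:2] for p in [(68,158),(285,68),(325,165),(105,250)]]
print(np.round(P,4),np.mean(P,0)); f=(P[0]+P[3]-P[1]-P[2])/2; print(np.linalg.norm(f),np.degrees(np.arctan2(f[1],f[0])))
print('patch',onz(c,L((268,128)),.036),'nut',onz(c,L((162,167)),.073))
Q=[onz(c,R(p),.012)[:2] for p in [(438,62),(755,62),(757,243),(437,247)]]
f=(Q[0]+Q[3]-Q[1]-Q[2])/2; u=f/np.linalg.norm(f)
print(np.round(Q,4),np.linalg.norm(f),np.degrees(np.arctan2(f[1],f[0])),'home',np.mean(Q,0)+u*.04)
print('nose',onz(c,R((628,152)),.026)); 
s=env.get_state()
from scipy.spatial.transform import Rotation as Ro
print(Ro.from_quat(s['orientation'],scalar_first=True).as_matrix().round(3))
E
```

```text
[[ 0.5383 -0.2494]
 [ 0.5805 -0.355 ]
 [ 0.5332 -0.3714]
 [ 0.4938 -0.2651]] [ 0.53647866 -0.31023177]
0.11349680266344825 111.07532528135685
patch [ 0.55149372 -0.34532729  0.036     ] nut [ 0.52817527 -0.28733793  0.073     ]
[[ 0.6233  0.2209]
 [ 0.6194 -0.0391]
 [ 0.5119 -0.0389]
 [ 0.5133  0.2203]] 0.25959564201773894 89.41403738401465 home [0.56740299 0.13080965]
nose [0.56493454 0.06454996 0.026     ]
[[ 0.332 -0.943 -0.   ]
 [-0.943 -0.332  0.001]
 [-0.001 -0.    -1.   ]]
```

Call:
carry_out --pt "1 -0.0086 -0.0505 0.005 0 0 0" --pt "1 -0.0086 -0.0505 0.005 0 0 0" --pt "1 -0.0086 -0.0505 0.005 0 0 0" --pt "1 -0.0086 -0.0505 0.005 0 0 0" --pt "1 -0.0086 -0.0505 0.005 0 0 0" --pt "1 -0.0086 -0.0505 0.005 0 0 0" --pt "1 -0.0086 -0.0505 0.005 0 0 0" --pt "1 -0.0086 -0.0505 0.005 0 0 0" --pt "1 0 0 0 0 0 -0.178" --pt "1 0 0 0 0 0 -0.178" --pt "1 0 0 0 0 0 -0.178" --pt "1 0 0 0 0 0 -0.178" --pt "1 0 0 0 0 0 -0.178" --pt "1 0 0 0 0 0 -0.178" --pt "1 0 0 0 0 0 -0.178" --pt "1 0 0 0 0 0 -0.178" --pt "1 0 0 0 0 0 -0.178" --pt "1 0 0 0 0 0 0" --grip_force 60

```text
clock: 2.45
tcp_pos: [0.5492, -0.3431, 0.21]
orientation: [-0.0, 0.983, 0.183, -0.0]
wrist_force: [-0.5, -0.2, -0.8]
finger_gap: 0.0856
```

```bash
cat >> h.py <<'E'
from scipy.spatial.transform import Rotation as Ro
def st():
    s=env.get_state(); M=Ro.from_quat(s['orientation'],scalar_first=True).as_matrix()
    print('t',round(s['clock'],2),'tcp',s['tcp_pos'].round(4),'yaw',np.degrees(np.arctan2(M[1,0],M[0,0])).round(2),'z',M[:,2].round(4),'F',s['wrist_force'].round(1),'T',s['ft_torque'].round(2),'gap',round(s['finger_gap'],4),'j1,j6',np.degrees(s['joint_pos'][[0,5]]).round(1))
    return s,M
def delta(tgt,yaw=None):
    s,M=st(); print('tool shift',(M.T@(np.array(tgt)-s['tcp_pos'])).round(4))
    if yaw is not None: print('turn z',round(-np.radians((yaw-np.degrees(np.arctan2(M[1,0],M[0,0]))+180)%360-180) if 0 else -np.radians((yaw-np.degrees(np.arctan2(M[1,0],M[0,0]))+180)%360-180),4))
E
python3 - <<'E'
from h import *
st(); c=cam('wrist','w1.png'); print(-np.array(c['R']).T@c['t'])
print(proj(c,[[.549,-.343,.036],[.5365,-.310,.036]]))
E
```

```text
t 2.45 tcp [ 0.5492 -0.3431  0.21  ] yaw 21.09 z [-5.e-04  3.e-04 -1.e+00] F [-0.5 -0.2 -0.8] T [ 0.03 -0.03 -0.03] gap 0.0856 j1,j6 [-39.1  29.8]
[ 0.5194074  -0.26638111  0.33303375]
[[319.55522242 185.24103367]
 [319.765551   153.00042737]]
```

View pics/w1.png

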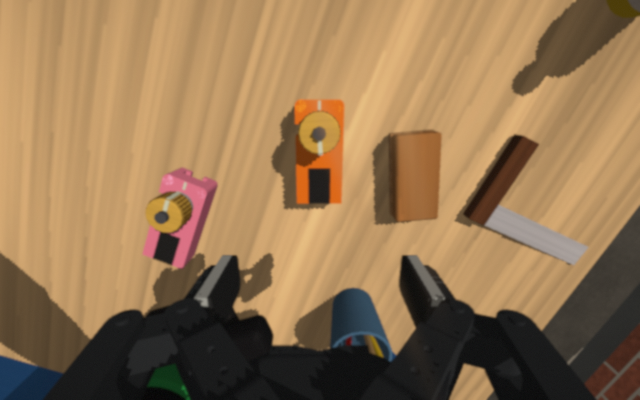

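The wrist view shows the block square to the jaws, with its patch at (319,186), where I predicted it. The pink block at (180,215) and sanding block at (415,175) are clear of it. I'll descend, grip and lift.

Call:
carry_out --pt "1 0 0 0.05 0 0 0" --pt "1 0 0 0.05 0 0 0" --pt "1 0 0 0.05 0 0 0" --pt "1 0 0 0.025 0 0 0" --pt "1 0 0 0.01 0 0 0" --pt "1 0 0 0 0 0 0" --pt "-1 0 0 0 0 0 0" --pt "-1 0 0 0 0 0 0" --pt "-1 0 0 0 0 0 0" --pt "-1 0 0 0 0 0 0" --pt "-1 0 0 0 0 0 0" --grip_force 70

```text
clock: 3.88
tcp_pos: [0.5502, -0.3441, 0.0272]
orientation: [0.001, 0.983, 0.184, 0.001]
wrist_force: [-0.2, 0.2, 5.9]
finger_gap: 0.0491
```

```bash
python3 - <<'E'
from h import *
# above pre-insert: home (.567,.131) heading 89.5, centre at -.130, grip -.035 further
u=np.array([np.cos(np.radians(89.5)),np.sin(np.radians(89.5))]); h=np.array([.567,.131])
g=h-u*.175; delta([g[0],g[1],.09],-.5)
E
```

```text
t 3.88 tcp [ 0.5502 -0.3441  0.0272] yaw 21.19 z [ 0.0023 -0.0024 -1.    ] F [-0.2  0.2  5.9] T [0.01 0.22 0.01] gap 0.0491 j1,j6 [-39.1  29.7]
tool shift [ 0.1228 -0.2741 -0.0635]
turn z 0.3786
```

Call:
carry_out --pt "-1 0 0 -0.02 0 0 0" --pt "-1 0 0 -0.045 0 0 0" --pt "-1 0.0205 -0.0457 0 0 0 0" --pt "-1 0.0205 -0.0457 0 0 0 0" --pt "-1 0.0205 -0.0457 0 0 0 0" --pt "-1 0.0205 -0.0457 0 0 0 0" --pt "-1 0.0205 -0.0457 0 0 0 0" --pt "-1 0.0205 -0.0457 0 0 0 0" --pt "-1 0 0 0 0 0 0.0947" --pt "-1 0 0 0 0 0 0.0947" --pt "-1 0 0 0 0 0 0.0947" --pt "-1 0 0 0 0 0 0.0947" --pt "-1 0 0 0 0 0 0" --pt "-1 0 0 0 0 0 0"

```text
clock: 5.62
tcp_pos: [0.5644, -0.043, 0.09]
orientation: [0.0, 1.0, -0.004, -0.0]
wrist_force: [-0.5, -0.0, -4.0]
finger_gap: 0.0491
```

```bash
python3 - <<'E'
from h import *
st(); c=cam('wrist','w2.png'); print((-np.array(c['R']).T@c['t']).round(4)); d=cam('side')
i=d['color']; p=proj(d,[.567,.03,.03])[0].astype(int); print(p)
cv2.imwrite('pics/s2.png',cv2.resize(i[p[1]-50:p[1]+50,p[0]-80:p[0]+80,::-1],(800,500),interpolation=cv2.INTER_CUBIC))
E
```

```text
t 5.62 tcp [ 0.5644 -0.043   0.09  ] yaw -0.42 z [-8.e-04 -0.e+00 -1.e+00] F [-0.5 -0.  -4. ] T [-0.21 -0.01 -0.02] gap 0.0491 j1,j6 [-12.5  77.9]
[0.5649 0.0392 0.213 ]
[323 217]
```

View pics/w2.png

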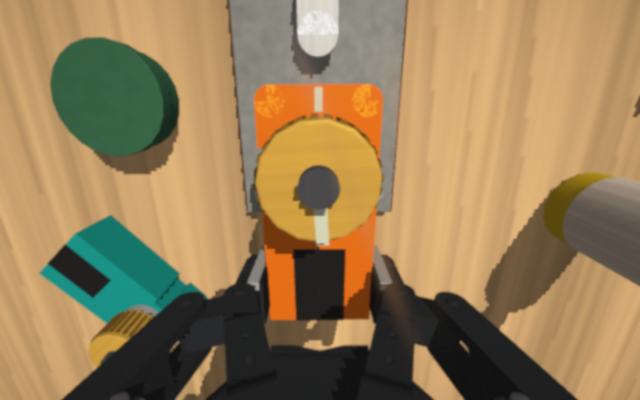

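The wrist view shows the block held straight, with its index at (318,98). The rail head's edges are at x≈297 and 340, the nose tip at (318,55), and the plate edges at (230..247) and (407..390). I'll measure these.

```bash
python3 - <<'E'
from h import *
c=cam('wrist'); im=c['color']; hsv=cv2.cvtColor(im,cv2.COLOR_RGB2HSV)
# rail head edges on several rows; plate edges
g=cv2.cvtColor(im,cv2.COLOR_RGB2GRAY).astype(int)
for v in (4,12,20,28,34):
    d=np.diff(g[v,285:355]); a=np.argmax(d)+285.5; b=np.argmin(d)+285.5
    sat=hsv[v,:,1].astype(int); pl=np.where((sat<45))[0]; pl=pl[(pl>215)&(pl<420)]
    A,B=onz(c,(a,v),.026),onz(c,(b,v),.026); P,Q=onz(c,(pl[0]-.5,v),.012),onz(c,(pl[-1]+.5,v),.012)
    print(v,a,b,'rail',A[:2].round(4),B[:2].round(4),((A+B)/2)[0].round(4),'plate',P[:2].round(4),Q[:2].round(4),((P+Q)/2)[0].round(4))
print('nose',onz(c,(318,56),.026).round(4))
tz=.09+.036-.025
for v in (106,112):
    o=np.where(cv2.inRange(hsv,(4,150,60),(18,255,255))[v])[0]; o=o[(o>240)&(o<400)]
    A,B=onz(c,(o[0]-.5,v),tz),onz(c,(o[-1]+.5,v),tz); print('blk',o[0],o[-1],A[:2].round(4),B[:2].round(4),((A+B)/2)[0].round(4))
w=(hsv[86:112,:,1]<70)&(hsv[86:112,:,2]>150); ys,xs=np.where(w[:,305:335]); print('index',xs.mean()+305,ys.mean()+86,onz(c,(xs.mean()+305,ys.mean()+86),tz))
for v in (260,300):
    o=np.where(g[v,290:350]<60)[0]+290; print('patch',v,o[0],o[-1],onz(c,((o[0]+o[-1])/2,v),tz))
print('front',onz(c,(319,84),tz))
st()
E
```

```text
4 295.5 291.5 rail [0.5517 0.0951] [0.5494 0.0951] 0.5506 plate [0.5093 0.0998] [0.6179 0.0989] 0.5636
12 295.5 290.5 rail [0.5516 0.0911] [0.5487 0.0911] 0.5501 plate [0.5095 0.0955] [0.6182 0.0946] 0.5639
20 295.5 289.5 rail [0.5514 0.087 ] [0.5479 0.0871] 0.5497 plate [0.5097 0.0911] [0.618  0.0902] 0.5638
28 296.5 337.5 rail [0.5519 0.0829] [0.5759 0.0827] 0.5639 plate [0.5099 0.0867] [0.6183 0.0858] 0.5641
34 296.5 337.5 rail [0.5518 0.0798] [0.5759 0.0796] 0.5639 plate [0.5095 0.0833] [0.618  0.0824] 0.5638
nose [0.5643 0.0679 0.026 ]
blk 254 382 [0.54   0.0394] [0.5889 0.039 ] 0.5645
blk 255 381 [0.5402 0.0373] [0.5887 0.0369] 0.5644
index 317.89344262295083 98.10655737704919 [0.56445635 0.04204007 0.101     ]
patch 260 295 343 [ 0.56430211 -0.02710083  0.101     ]
patch 300 296 342 [ 0.56412169 -0.04895585  0.101     ]
front [0.5649131  0.04697351 0.101     ]
t 5.78 tcp [ 0.5646 -0.0431  0.0902] yaw -0.47 z [-3.e-04 -0.e+00 -1.e+00] F [ 0.9 -0.6 -5.1] T [-0.19 -0.02  0.01] gap 0.049 j1,j6 [-12.5  78. ]
```

View pics/s2.png

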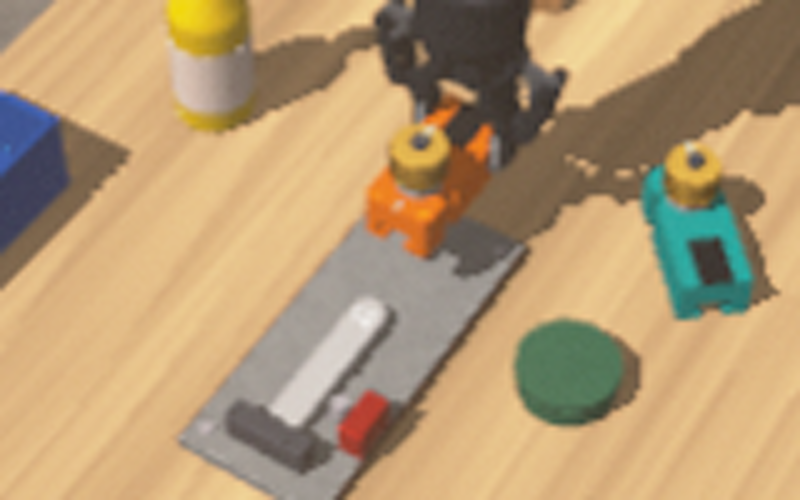

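```bash
python3 - <<'E'
from h import *
c=cam('wrist'); hsv=cv2.cvtColor(c['color'],cv2.COLOR_RGB2HSV); L=[];Rr=[]
for v in range(5,200,5):
    pl=np.where(hsv[v,:,1]<45)[0]; pl=pl[(pl>215)&(pl<420)]
    L.append(onz(c,(pl[0]-.5,v),.012)); Rr.append(onz(c,(pl[-1]+.5,v),.012))
for A in (L,Rr):
    A=np.array(A); p=np.polyfit(A[:,1],A[:,0],1); r=A[:,0]-np.polyval(p,A[:,1]); k=abs(r)<.0015; p=np.polyfit(A[k,1],A[k,0],1); print(p, np.degrees(np.arctan(-p[0]))+90,k.sum(),abs(r).max())
tz=.101;L=[];Rr=[]
for v in list(range(102,118,2))+list(range(245,262,2)):
    o=np.where(cv2.inRange(hsv,(4,150,40),(18,255,255))[v])[0]; o=o[(o>240)&(o<400)]
    L.append(onz(c,(o[0]-.5,v),tz)); Rr.append(onz(c,(o[-1]+.5,v),tz))
for A in (L,Rr):
    A=np.array(A); p=np.polyfit(A[:,1],A[:,0],1); print('blk',p,np.degrees(np.arctan(-p[0]))+90)
E
```

```text
[0.00079305 0.50935607] 89.95456133513669 39 0.0004186906632356324
[0.0046503 0.6172514] 89.7335592933129 34 0.0025890628235466506
blk [0.00843728 0.53988858] 89.5165909553174
blk [0.00347654 0.58877596] 89.80080976213183
```

Call:
carry_out --pt "-1 -0.0005 -0.014 0 0 0 -0.003" --pt "-1 0 0 0.03 0 0 0" --pt "-1 0 0 0.014 0 0 0" --pt "-1 0 0 0.003 0 0 0" --pt "-1 0 0 0.0015 0 0 0" --pt "-1 0 0 0.001 0 0 0" --pt "-1 0 0 0 0 0 0"

```text
clock: 6.7
tcp_pos: [0.5649, -0.0292, 0.0413]
orientation: [0.0, 1.0, -0.003, 0.001]
wrist_force: [-0.9, 0.8, -5.1]
finger_gap: 0.0489
```

```bash
python3 - <<'E'
from h import *
st(); c=cam('wrist','w3.png'); im=c['color']; g=cv2.cvtColor(im,cv2.COLOR_RGB2GRAY).astype(int)
d=cam('side'); i=d['color']; p=proj(d,[.567,.05,.03])[0].astype(int)
a=cv2.resize(i[p[1]-25:p[1]+25,p[0]-40:p[0]+40,::-1],(640,400),interpolation=cv2.INTER_CUBIC)
cv2.imwrite('pics/m3.png',np.vstack([im[:200,:,::-1],a]))
E
```

```text
t 6.7 tcp [ 0.5649 -0.0292  0.0413] yaw -0.34 z [ 1.e-03 -2.e-04 -1.e+00] F [-0.9  0.8 -5.1] T [-0.23 -0.05 -0.01] gap 0.0489 j1,j6 [-11.1  79.2]
```

View pics/m3.png

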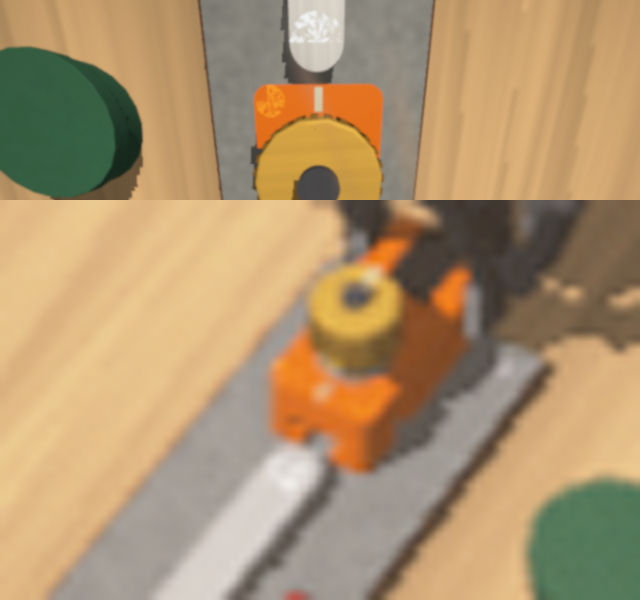

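Wrist half: the rail head spans (288..344) at row 40 and the block 255..383, index at (318,98). In the side half the channel lines up with the nose. I'll compute the lateral offset.

```bash
python3 - <<'E'
from h import *
for k in range(2):
    c=cam('wrist'); im=c['color']; hsv=cv2.cvtColor(im,cv2.COLOR_RGB2HSV); st()
    g=cv2.cvtColor(im,cv2.COLOR_RGB2GRAY)
    for v in (6,30,46,50):
        r=np.where((g[v,280:352]>165))[0]+280; A,B=onz(c,(r[0]-.5,v),.026),onz(c,(r[-1]+.5,v),.026); print(v,r[0],r[-1],'rail',A[:2].round(4),B[:2].round(4),((A+B)/2)[:2].round(4))
    for v in (100,110):
        o=np.where(cv2.inRange(hsv,(4,150,60),(18,255,255))[v])[0]; o=o[(o>240)&(o<400)]
        A,B=onz(c,(o[0]-.5,v),.0505),onz(c,(o[-1]+.5,v),.0505); print('blk',o[0],o[-1],A[:2].round(4),B[:2].round(4),((A+B)/2)[:2].round(4))
E
```

```text
t 6.85 tcp [ 0.5647 -0.0292  0.0412] yaw -0.34 z [ 7.e-04 -2.e-04 -1.e+00] F [-0.9  0.4 -4.5] T [-0.12 -0.07  0.01] gap 0.0495 j1,j6 [-11.1  79.2]
6 289 344 rail [0.5521 0.0936] [0.5758 0.0935] [0.564  0.0935]
30 290 344 rail [0.5522 0.0846] [0.576  0.0844] [0.5641 0.0845]
46 291 343 rail [0.5524 0.0783] [0.5757 0.0782] [0.564  0.0783]
50 291 342 rail [0.5523 0.0768] [0.5753 0.0766] [0.5638 0.0767]
blk 254 382 [0.5398 0.0555] [0.5891 0.0552] [0.5644 0.0553]
blk 255 381 [0.5399 0.0518] [0.5889 0.0515] [0.5644 0.0517]
t 6.9 tcp [ 0.5646 -0.0292  0.0411] yaw -0.34 z [ 5.e-04 -2.e-04 -1.e+00] F [ 0.5 -0.3 -4.5] T [-0.27  0.   -0.03] gap 0.0486 j1,j6 [-11.1  79.2]
6 289 345 rail [0.552  0.0936] [0.5762 0.0935] [0.5641 0.0935]
30 290 344 rail [0.5521 0.0846] [0.5759 0.0844] [0.564  0.0845]
46 291 343 rail [0.5523 0.0783] [0.5756 0.0782] [0.564  0.0783]
50 292 342 rail [0.5527 0.0768] [0.5752 0.0766] [0.564  0.0767]
blk 254 382 [0.5397 0.0555] [0.589  0.0552] [0.5644 0.0553]
blk 255 381 [0.5398 0.0518] [0.5888 0.0515] [0.5643 0.0517]
```

Call:
carry_out --pt "-1 -0.0004 0 0.0015 0 0 0" --pt "-1 0 0 0.001 0 0 0" --pt "-1 0 0 0 0 0 0"

```text
clock: 7.28
tcp_pos: [0.5642, -0.0291, 0.0392]
orientation: [0.0, 1.0, -0.003, 0.0]
wrist_force: [-3.4, 0.4, 5.8]
finger_gap: 0.049
```

```bash
python3 -c "
from h import *
st()"
```

```text
t 7.28 tcp [ 0.5642 -0.0291  0.0392] yaw -0.33 z [ 7.e-04 -3.e-04 -1.e+00] F [-3.4  0.4  5.8] T [-0.1   0.56 -0.01] gap 0.049 j1,j6 [-11.1  79.2]
```

Call:
carry_out --pt "-1 0 -0.004 -0.0004 0 0 0" --pt "-1 0 -0.005 0 0 0 0" --pt "-1 0 -0.005 0 0 0 0" --pt "-1 0 -0.005 0 0 0 0" --pt "-1 0 -0.006 0 0 0 0" --pt "-1 0 0 0 0 0 0"

```text
clock: 8.02
tcp_pos: [0.565, -0.0036, 0.0392]
orientation: [-0.0, 1.0, -0.003, 0.001]
wrist_force: [0.3, -2.5, 4.8]
finger_gap: 0.0487
```

```bash
python3 -c "
from h import *
st()"
```

```text
t 8.03 tcp [ 0.565  -0.0036  0.0392] yaw -0.3 z [ 1.7e-03  1.0e-04 -1.0e+00] F [ 0.3 -2.5  4.8] T [-0.57  0.08 -0.07] gap 0.0487 j1,j6 [-8.5 81.8]
```

Call:
carry_out --pt "-1 0 -0.008 0 0 0 0" --pt "-1 0 -0.008 0 0 0 0" --pt "-1 0 -0.008 0 0 0 0" --pt "-1 0 -0.008 0 0 0 0" --pt "-1 0 -0.008 0 0 0 0" --pt "-1 0 -0.005 0 0 0 0" --pt "-1 0 0 0 0 0 0"

```text
clock: 8.9
tcp_pos: [0.565, 0.0411, 0.0392]
orientation: [0.0, 1.0, -0.003, 0.001]
wrist_force: [-0.2, -3.7, 5.8]
finger_gap: 0.0488
```

```bash
python3 -c "
from h import *
st()"
```

```text
t 8.9 tcp [0.565  0.0411 0.0392] yaw -0.33 z [ 1.3e-03 -3.0e-04 -1.0e+00] F [-0.2 -3.7  5.8] T [-0.73  0.1  -0.03] gap 0.0488 j1,j6 [-4.  86.4]
```

Call:
carry_out --pt "-1 0 -0.006 0 0 0 0" --pt "-1 0 -0.006 0 0 0 0" --pt "-1 0 -0.006 0 0 0 0" --pt "-1 0 -0.006 0 0 0 0" --pt "-1 0 -0.006 0 0 0 0" --pt "-1 0 -0.006 0 0 0 0" --pt "-1 0 -0.005 0 0 0 0" --pt "-1 0 -0.004 0 0 0 0" --pt "-1 0 0 0 0 0 0"

```text
clock: 10.02
tcp_pos: [0.5655, 0.0846, 0.0392]
orientation: [0.001, 1.0, -0.003, 0.001]
wrist_force: [0.8, -8.5, 6.5]
finger_gap: 0.0489
```

```bash
python3 -c "
from h import *
st()"
```

```text
t 10.03 tcp [0.5655 0.0846 0.0392] yaw -0.38 z [ 0.0015 -0.0029 -1.    ] F [ 0.8 -8.5  6.5] T [-1.58 -0.01  0.03] gap 0.0489 j1,j6 [ 0.5 90.9]
```

Past the roller entry. I'll approach home in small steps.

Call:
carry_out --pt "-1 0 -0.003 0 0 0 0" --pt "-1 0 -0.003 0 0 0 0" --pt "-1 0 -0.003 0 0 0 0" --pt "-1 0 -0.0015 0 0 0 0" --pt "-1 0 0 0 0 0 0"

```text
clock: 10.65
tcp_pos: [0.5654, 0.0956, 0.0392]
orientation: [0.001, 1.0, -0.003, 0.001]
wrist_force: [0.5, -5.6, 5.5]
finger_gap: 0.0488
```

```bash
python3 - <<'E'
from h import *
st(); c=cam('wrist'); d=cam('side'); i=d['color']; p=proj(d,[.55,.156,.04])[0].astype(int)
a=cv2.resize(i[p[1]-25:p[1]+25,p[0]-40:p[0]+40,::-1],(640,400),interpolation=cv2.INTER_CUBIC)
cv2.imwrite('pics/m4.png',np.vstack([c['color'][:200,:,::-1],a]))
E
```

```text
t 10.65 tcp [0.5654 0.0956 0.0392] yaw -0.38 z [ 0.0013 -0.0016 -1.    ] F [ 0.5 -5.6  5.5] T [-1.24  0.01  0.04] gap 0.0488 j1,j6 [ 1.6 92. ]
```

View pics/m4.png

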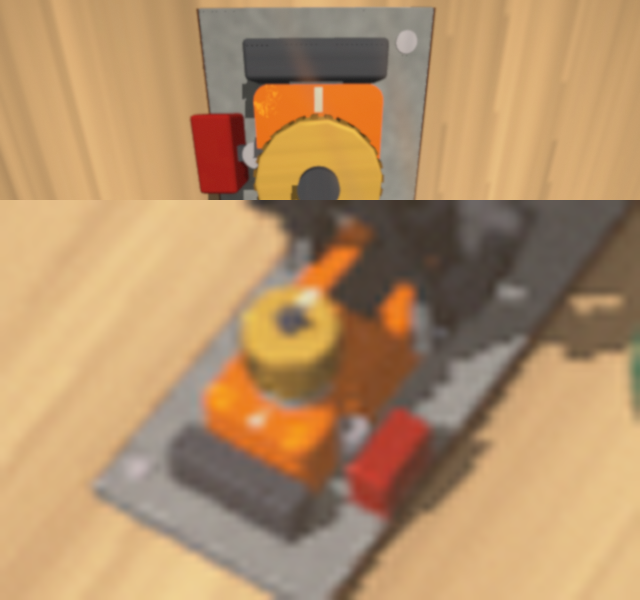

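The wrist view shows the block's front at row 84, just short of the dark stop (row 80), and the roller at (250,154). I'll push on in small steps until the force changes.

Call:
carry_out --pt "-1 0 -0.001 0 0 0 0" --pt "-1 0 0 0 0 0 0"

```text
clock: 11.0
tcp_pos: [0.5653, 0.0967, 0.0392]
orientation: [0.001, 1.0, -0.003, 0.001]
wrist_force: [-0.2, -6.1, 5.6]
finger_gap: 0.0485
```

Call:
carry_out --pt "-1 0 -0.001 0 0 0 0" --pt "-1 0 0 0 0 0 0"

```text
clock: 11.25
tcp_pos: [0.5653, 0.0977, 0.0392]
orientation: [0.001, 1.0, -0.003, 0.001]
wrist_force: [-0.5, -6.3, 6.4]
finger_gap: 0.0493
```

Call:
carry_out --pt "-1 0 -0.001 0 0 0 0" --pt "-1 0 0 0 0 0 0"

```text
clock: 11.5
tcp_pos: [0.5653, 0.0983, 0.0392]
orientation: [0.001, 1.0, -0.003, 0.001]
wrist_force: [1.3, -7.2, 5.4]
finger_gap: 0.0488
```

Call:
carry_out --pt "-1 0 -0.001 0 0 0 0" --pt "-1 0 0 0 0 0 0"

```text
clock: 11.75
tcp_pos: [0.5653, 0.0983, 0.0392]
orientation: [0.002, 1.0, -0.004, 0.001]
wrist_force: [-0.1, -11.3, 5.6]
finger_gap: 0.0491
```

Call:
carry_out --pt "-1 0 -0.001 0 0 0 0" --pt "-1 0 0 0 0 0 0"

```text
clock: 12.0
tcp_pos: [0.5653, 0.0983, 0.0392]
orientation: [0.003, 1.0, -0.004, 0.0]
wrist_force: [-0.4, -15.3, 6.2]
finger_gap: 0.0489
```

```bash
python3 - <<'E'
from h import *
st(); c=cam('wrist'); cv2.imwrite('pics/m5.png',cv2.resize(c['color'][20:220,160:480,::-1],(800,500),interpolation=cv2.INTER_CUBIC))
E
```

```text
t 12.0 tcp [0.5653 0.0983 0.0392] yaw -0.45 z [ 9.0e-04 -6.3e-03 -1.0e+00] F [ -0.4 -15.3   6.2] T [-2.62  0.04  0.27] gap 0.0489 j1,j6 [ 2.  92.5]
```

View pics/m5.png

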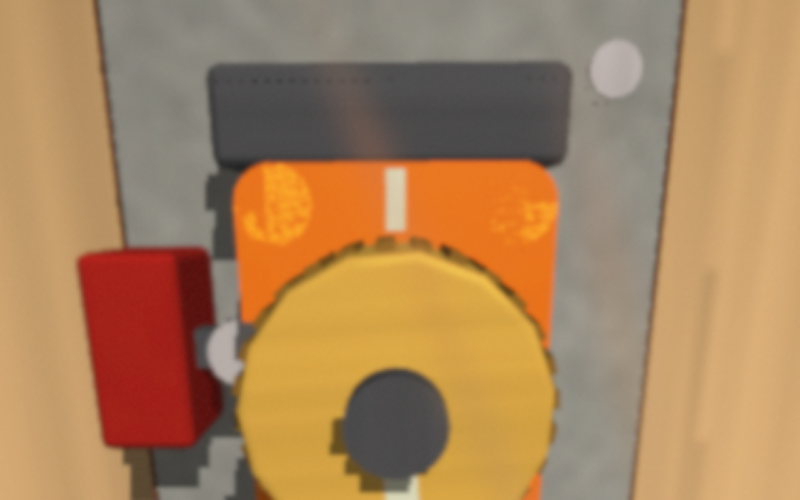

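The block is seated against the dark end stop: position stays at y=0.0983 while force rises to 15 N. I'll ease back 1.5 mm to home so the roller centres in the notch, then release and rise.

Call:
carry_out --pt "-1 0 0.002 0 0 0 0" --pt "-1 0 0.0017 0 0 0 0" --pt "-1 0 0 0 0 0 0" --pt "-1 0 0 0 0 0 0"

```text
clock: 12.55
tcp_pos: [0.5653, 0.0982, 0.0392]
orientation: [-0.001, 1.0, -0.003, 0.001]
wrist_force: [0.6, -1.5, 5.0]
finger_gap: 0.0493
```

Call:
carry_out --pt "0.7 0 0 0 0 0 0" --pt "0.7 0 0 0 0 0 0" --pt "0.7 0 0 0 0 0 0" --pt "0.7 0 0 -0.02 0 0 0" --pt "0.7 0 0 -0.05 0 0 0" --pt "0.7 0 0 -0.05 0 0 0" --pt "0.7 0 0 0 0 0 0"

```text
clock: 13.42
tcp_pos: [0.5677, 0.098, 0.1633]
orientation: [-0.0, 1.0, -0.003, 0.004]
wrist_force: [0.1, -0.3, -0.6]
finger_gap: 0.0729
```

```bash
python3 - <<'E'
from h import *
st(); c=cam('wrist'); cv2.imwrite('pics/w6.png',c['color'][:,:,::-1])
E
```

```text
t 13.43 tcp [0.5677 0.098  0.1633] yaw -0.32 z [ 8.6e-03  5.0e-04 -1.0e+00] F [ 0.1 -0.3 -0.6] T [ 0.04  0.01 -0.01] gap 0.0729 j1,j6 [ 1.8 92.1]
```

View pics/w6.png

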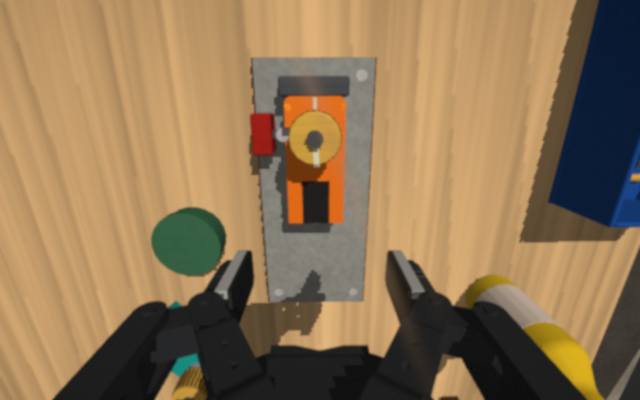

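The wrist view shows the block on the rail against the stop (row 96), roller at (281,133), nut at (315,138) and the stroke pointing rearwards (316,158). That makes 10 pictures viewed. I'll measure numerically from here.

```bash
python3 - <<'E'
from h import *
st(); c=cam('wrist'); im=c['color']; hsv=cv2.cvtColor(im,cv2.COLOR_RGB2HSV)
zt=.012+.070+.0015
nut=cv2.inRange(hsv,(19,120,60),(32,255,255)); nut[:, :270]=0; nut[:,360:]=0; nut[:90]=0; nut[180:]=0
cn=max(cv2.findContours(nut,0,1)[0],key=cv2.contourArea); (u,v),r=cv2.minEnclosingCircle(cn); P=onz(c,(u,v),zt-.004); print('nut',u,v,r,P.round(4),'rad m',np.linalg.norm(onz(c,(u+r,v),zt)-onz(c,(u,v),zt)))
w=((hsv[:,:,1]<80)&(hsv[:,:,2]>150)).astype(np.uint8)*255; w[:,:300]=0;w[:,330:]=0; wi=w.copy(); wi[:92]=0;wi[112:]=0; wn=w.copy(); wn[:146]=0; wn[168:]=0
for n,m,z in(('idx',wi,.048),('stroke',wn,zt)):
    ys,xs=np.where(m); print(n,len(xs),xs.mean(),ys.mean(),onz(c,(xs.mean(),ys.mean()),z)[:2].round(4))
# hub (dark stud)
g=cv2.cvtColor(im,cv2.COLOR_RGB2GRAY)
pat=np.where(g[178:226,298:334]<50); a=onz(c,(pat[1].mean()+298,pat[0].mean()+178),.048); print('patch',len(pat[0]),a.round(4))
print('col316',[tuple(im[y,308]) for y in range(88,104,1)])
for y in range(124,144,3): print(y,[int(g[y,x]) for x in range(262,296)])
for o in (0,.0015): print('home+%g'%o, proj(c,[[.5645,.132+o+.055,.048],[.5645,.132+o+.0565,.036],[.5645-.0275,.132+.025,.034],[.5645-.031,.132+.025,.034],[.5645-.037,.157,.038],[.5645-.025,.157,.048]]).round(1).tolist())
E
```

```text
t 13.47 tcp [0.5662 0.0979 0.1607] yaw -0.32 z [ 4.4e-03  3.0e-04 -1.0e+00] F [-0.9  0.9  0.1] T [-0.03 -0.03 -0.04] gap 0.0726 j1,j6 [ 1.8 92.1]
nut 316.6725769042969 137.80088806152344 26.649839401245117 [0.5647 0.1587 0.0795] rad m 0.018671304482306878
idx 20 316.5 102.5 [0.5646 0.183 ]
stroke 81 318.55555555555554 158.3827160493827 [0.5659 0.1446]
patch 1018 [0.5645 0.0992 0.048 ]
col316 [(np.uint8(101), np.uint8(86), np.uint8(76)), (np.uint8(101), np.uint8(86), np.uint8(76)), (np.uint8(101), np.uint8(85), np.uint8(76)), (np.uint8(99), np.uint8(84), np.uint8(75)), (np.uint8(98), np.uint8(84), np.uint8(74)), (np.uint8(97), np.uint8(81), np.uint8(71)), (np.uint8(107), np.uint8(80), np.uint8(64)), (np.uint8(142), np.uint8(86), np.uint8(54)), (np.uint8(186), np.uint8(100), np.uint8(47)), (np.uint8(213), np.uint8(110), np.uint8(46)), (np.uint8(220), np.uint8(113), np.uint8(44)), (np.uint8(221), np.uint8(114), np.uint8(44)), (np.uint8(221), np.uint8(113), np.uint8(42)), (np.uint8(221), np.uint8(113), np.uint8(42)), (np.uint8(221), np.uint8(113), np.uint8(41)), (np.uint8(221), np.uint8(
[... 616 characters left out ...]
1, 136, 152, 159, 160]
136 [67, 67, 66, 67, 66, 66, 67, 66, 65, 63, 59, 55, 59, 67, 79, 102, 133, 157, 164, 166, 164, 155, 145, 139, 138, 138, 139, 136, 129, 131, 144, 152, 154, 155]
139 [63, 65, 64, 66, 65, 67, 67, 67, 68, 65, 60, 53, 45, 42, 46, 62, 87, 115, 141, 156, 162, 162, 161, 159, 159, 157, 151, 134, 115, 124, 145, 155, 157, 157]
142 [63, 65, 64, 63, 64, 65, 63, 66, 65, 65, 62, 55, 46, 36, 38, 48, 57, 62, 71, 80, 91, 99, 101, 102, 104, 109, 104, 85, 79, 100, 130, 147, 152, 153]
home+0 [[316.4, 97.1], [316.4, 95.7], [285.1, 134.4], [281.1, 134.5], [273.5, 135.0], [286.3, 136.0]]
home+0.0015 [[316.3, 95.1], [316.4, 93.7], [285.1, 134.4], [281.1, 134.5], [273.5, 135.0], [286.3, 136.0]]
```

```bash
python3 - <<'E'
from h import *
delta([.5647,.1588,.150],180)
E
```

```text
t 13.53 tcp [0.5649 0.0979 0.159 ] yaw -0.32 z [ 1.1e-03  2.0e-04 -1.0e+00] F [-0.6 -0.1 -0.7] T [-0.02  0.01 -0.03] gap 0.0728 j1,j6 [ 1.8 92.1]
tool shift [-0.0006 -0.0609  0.009 ]
turn z 3.1359
```

Call:
carry_out --pt "0.7 0 -0.0305 0.004 0 0 0" --pt "0.7 0 -0.0305 0.005 0 0 0" --pt "0.7 0 0 0 0 0 -0.185" --pt "0.7 0 0 0 0 0 -0.185" --pt "0.7 0 0 0 0 0 -0.185" --pt "0.7 0 0 0 0 0 -0.185" --pt "0.7 0 0 0 0 0 -0.185" --pt "0.7 0 0 0 0 0 -0.185" --pt "0.7 0 0 0 0 0 -0.185" --pt "0.7 0 0 0 0 0 -0.185" --pt "0.7 0 0 0 0 0 -0.185" --pt "0.7 0 0 0 0 0 -0.185" --pt "0.7 0 0 0 0 0 -0.185" --pt "0.7 0 0 0 0 0 -0.185" --pt "0.7 0 0 0 0 0 -0.185" --pt "0.7 0 0 0 0 0 -0.185" --pt "0.7 0 0 0 0 0 -0.185" --pt "0.7 0 0 0 0 0 -0.185" --pt "0.7 0 0 0 0 0 -0.185" --pt "0.7 0 0 0 0 0 0"

```text
clock: 16.02
tcp_pos: [0.5639, 0.1586, 0.1477]
orientation: [-0.002, 0.002, 1.0, -0.0]
wrist_force: [-0.3, -0.5, 0.4]
finger_gap: 0.0725
```

Call:
carry_out --pt "0.7 0 0 0 0 0 0" --pt "0.7 0 0 0 0 0 0"

```text
clock: 16.27
tcp_pos: [0.5649, 0.1587, 0.1492]
orientation: [-0.0, 0.002, 1.0, -0.0]
wrist_force: [-0.2, -0.4, -0.4]
finger_gap: 0.073
```

```bash
python3 - <<'E'
from h import *
st(); c=cam('wrist','w7.png'); im=c['color']; hsv=cv2.cvtColor(im,cv2.COLOR_RGB2HSV); zt=.0835
print((-np.array(c['R']).T@c['t']).round(4), proj(c,[.5647,.1588,zt]),proj(c,[.5645,.0977,.048]))
p=proj(c,[.5647,.1588,zt])[0].astype(int); x0,y0=p[0]-50,p[1]-50
nut=cv2.inRange(hsv[y0:y0+100,x0:x0+100],(19,120,60),(32,255,255))
cn=max(cv2.findContours(nut,0,1)[0],key=cv2.contourArea); (u,v),r=cv2.minEnclosingCircle(cn); print('nut',u+x0,v+y0,r,onz(c,(u+x0,v+y0),zt).round(4),cv2.boundingRect(cn))
g=cv2.cvtColor(im,cv2.COLOR_RGB2GRAY); q=proj(c,[.5645,.0985,.048])[0].astype(int)
s=g[q[1]-24:q[1]+24,q[0]-20:q[0]+20]<50; ys,xs=np.where(s); print('patch',len(xs),onz(c,(xs.mean()+q[0]-20,ys.mean()+q[1]-24),.048).round(4))
E
```

```text
t 16.27 tcp [0.5649 0.1587 0.1492] yaw 179.77 z [-8.e-04 -2.e-04 -1.e+00] F [-0.2 -0.4 -0.4] T [-0.01 -0.03 -0.02] gap 0.073 j1,j6 [  7.9 -81.9]
[0.5644 0.0767 0.2722] [[318.7516072  224.84746539]] [[318.63084129 134.66494705]]
nut 318.46514892578125 218.97721099853516 27.539243698120117 [0.5649 0.1542 0.0835] (26, 18, 50, 55)
patch 859 [0.5689 0.0996 0.048 ]
```

```bash
python3 - <<'E'
from h import *
c=cam('wrist'); im=c['color']; hsv=cv2.cvtColor(im,cv2.COLOR_RGB2HSV); st()
n=cv2.inRange(hsv,(17,100,50),(34,255,255)); ys,xs=np.where(n[174:274,268:368]); print('rows',ys.min()+174,ys.max()+175,'cols',xs.min()+268,xs.max()+269)
print([tuple(int(k) for k in im[r,330]) for r in range(240,254)])
t=np.linspace(0,2*np.pi,90)
for y in (.156,.157,.158,.159,.160):
    q=proj(c,np.c_[.5647+.019*np.cos(t),y+.019*np.sin(t),0*t+.0835]); b=proj(c,np.c_[.5647+.019*np.cos(t),y+.019*np.sin(t),0*t+.0576]); print(y,q.min(0).round(1),q.max(0).round(1),'bottom',b.min(0).round(1))
E
```

```text
t 16.38 tcp [0.565  0.1587 0.1495] yaw 179.81 z [-2.e-04 -1.e-04 -1.e+00] F [-0.6  0.2  0.2] T [-0.01 -0.02 -0.04] gap 0.0723 j1,j6 [  7.9 -81.9]
rows 191 274 cols 268 368
[(212, 161, 67), (213, 162, 68), (205, 157, 67), (182, 141, 68), (137, 111, 72), (96, 86, 76), (84, 82, 80), (92, 91, 89), (115, 113, 107), (131, 130, 122), (137, 135, 125), (146, 140, 126), (170, 150, 123), (199, 163, 120)]
0.156 [292.8 196.3] [345.  244.6] bottom [295.6 186.4]
0.157 [292.9 197.7] [345.  245.8] bottom [295.6 187.6]
0.158 [292.9 199. ] [345. 247.] bottom [295.7 188.8]
0.159 [293.  200.3] [344.9 248.2] bottom [295.7 190. ]
0.16 [293.  201.7] [344.9 249.4] bottom [295.7 191.2]
```

Call:
carry_out --pt "0.7 0.0002 -0.001 0.03 0 0 0" --pt "0.7 0 0 0.03 0 0 0" --pt "0.7 0 0 0.012 0 0 0" --pt "0.7 0 0 0.005 0 0 0" --pt "0.7 0 0 0 0 0 0" --pt "-1 0 0 0 0 0 0" --pt "-1 0 0 0 0 0 0" --pt "-1 0 0 0 0 0 0" --pt "-1 0 0 0 0 0 0" --pt "-1 0 0 0 0 0 0" --pt "-1 0 0 0 0 0 0" --grip_force 40

```text
clock: 17.75
tcp_pos: [0.5653, 0.1578, 0.0737]
orientation: [0.001, 0.001, 1.0, 0.0]
wrist_force: [-1.7, 0.0, 5.9]
finger_gap: 0.0369
```

```bash
python3 - <<'E'
from h import *
st(); c=cam('wrist','w8.png')
E
```

```text
t 17.75 tcp [0.5653 0.1578 0.0737] yaw 179.87 z [ 1.4e-03  1.0e-04 -1.0e+00] F [-1.7  0.   5.9] T [-0.    0.33 -0.01] gap 0.0369 j1,j6 [  7.8 -82.1]
```

View pics/w8.png

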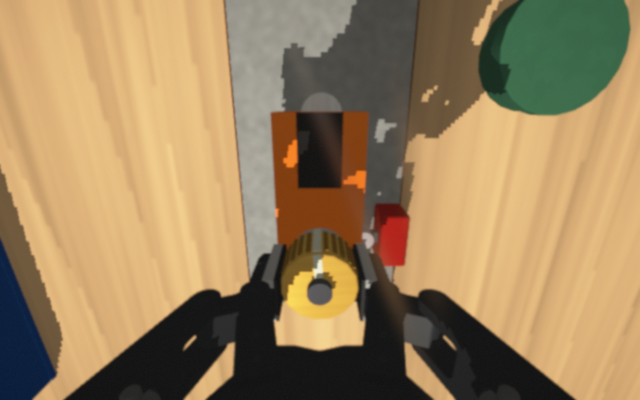

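The wrist view shows the nut gripped centrally at (319,285). The roller at (368,240) sits beside the block, and the rail nose at (321,95) protrudes behind the block's rear edge (row 112). I'll use that protrusion to check home: 9 mm at home, 10.5 mm at the stop.

```bash
python3 - <<'E'
from h import *
c=cam('wrist'); im=c['color']; st()
print([(r,tuple(int(k) for k in im[r,321])) for r in range(86,120)])
print([(r,tuple(int(k) for k in im[r,285])) for r in range(104,118)])
for r in (92,93,94): print('nose',r,onz(c,(321,r),.026)[1].round(4))
for r in (111,112,113): print('rear',r,onz(c,(290,r),.048)[1].round(4))
E
```

```text
t 17.85 tcp [0.5654 0.1578 0.0737] yaw 179.87 z [ 1.4e-03  1.0e-04 -1.0e+00] F [-1.  -0.   5.7] T [-0.04  0.3  -0.  ] gap 0.037 j1,j6 [  7.8 -82.1]
[(86, (81, 79, 73)), (87, (83, 80, 75)), (88, (82, 80, 75)), (89, (83, 81, 75)), (90, (84, 81, 76)), (91, (88, 85, 80)), (92, (98, 96, 90)), (93, (109, 106, 99)), (94, (114, 111, 104)), (95, (115, 112, 105)), (96, (115, 111, 104)), (97, (115, 110, 105)), (98, (116, 111, 105)), (99, (115, 110, 104)), (100, (115, 110, 103)), (101, (115, 109, 103)), (102, (114, 109, 103)), (103, (115, 110, 103)), (104, (114, 109, 102)), (105, (115, 110, 103)), (106, (115, 109, 104)), (107, (115, 110, 102)), (108, (115, 109, 102)), (109, (114, 108, 101)), (110, (113, 102, 93)), (111, (105, 87, 76)), (112, (87, 67, 56)), (113, (68, 54, 46)), (114, (61, 50, 44)), (115, (61, 51, 44)), (116, (61, 50, 43)), (117, (61, 50, 43)), (118, (60, 48, 42)), (119, (60, 48, 43))]
[(104, (79, 77, 72)), (105, (77, 76, 71)), (106, (83, 81, 76)), (107, (93, 92, 86)), (108, (102, 100, 93)), (109, (102, 98, 91)), (110, (100, 87, 79)), (111, (108, 73, 55)), (112, (121, 65, 32)), (113, (128, 65, 20)), (114, (130, 65, 21)), (115, (130, 65, 18)), (116, (130, 65, 19)), (117, (131, 66, 20))]
nose 92 0.068
nose 93 0.0686
nose 94 0.0691
rear 111 0.078
rear 112 0.0785
rear 113 0.079
```

Protrusion is 9.8 mm, so the block is within 1 mm of home with the roller in. Next I screw down, following the thread (3 mm per turn).

Call:
carry_out --pt "-1 0 0 7e-05 0 0 0.14" --pt "-1 0 0 7e-05 0 0 0.14" --pt "-1 0 0 7e-05 0 0 0.14" --pt "-1 0 0 7e-05 0 0 0.14" --pt "-1 0 0 7e-05 0 0 0.14" --pt "-1 0 0 7e-05 0 0 0.14" --pt "-1 0 0 7e-05 0 0 0.14" --pt "-1 0 0 7e-05 0 0 0.14" --pt "-1 0 0 7e-05 0 0 0.14" --pt "-1 0 0 7e-05 0 0 0.14" --pt "-1 0 0 7e-05 0 0 0.14" --pt "-1 0 0 0 0 0 0"

```text
clock: 19.35
tcp_pos: [0.5648, 0.1583, 0.0729]
orientation: [-0.0, 0.697, 0.717, 0.001]
wrist_force: [-3.6, 0.8, 6.2]
finger_gap: 0.0369
```

```bash
python3 -c "
from h import *
st()"
```

```text
t 19.35 tcp [0.5648 0.1583 0.0729] yaw 91.59 z [ 5.e-04  1.e-03 -1.e+00] F [-3.6  0.8  6.2] T [ 0.29  0.56 -0.03] gap 0.0369 j1,j6 [7.8 6.2]
```

Call:
carry_out --pt "-1 0 0 7e-05 0 0 0.14" --pt "-1 0 0 7e-05 0 0 0.14" --pt "-1 0 0 7e-05 0 0 0.14" --pt "-1 0 0 7e-05 0 0 0.14" --pt "-1 0 0 7e-05 0 0 0.14" --pt "-1 0 0 7e-05 0 0 0.14" --pt "-1 0 0 7e-05 0 0 0.14" --pt "-1 0 0 7e-05 0 0 0.14" --pt "-1 0 0 7e-05 0 0 0.14" --pt "-1 0 0 7e-05 0 0 0.1" --pt "-1 0 0 0 0 0 0"

```text
clock: 20.72
tcp_pos: [0.5652, 0.1588, 0.0723]
orientation: [-0.001, 0.993, 0.119, 0.001]
wrist_force: [-1.9, 2.7, 5.7]
finger_gap: 0.0368
```

```bash
python3 -c "
from h import *
st()"
```

```text
t 20.73 tcp [0.5652 0.1588 0.0723] yaw 13.7 z [ 0.0013  0.0021 -1.    ] F [-1.9  2.7  5.7] T [ 0.58  0.43 -0.06] gap 0.0368 j1,j6 [ 7.8 84.1]
```

Call:
carry_out --pt "-1 0 0 3e-05 0 0 0.07" --pt "-1 0 0 0 0 0 0"

```text
clock: 20.98
tcp_pos: [0.5653, 0.1588, 0.0723]
orientation: [-0.001, 0.996, 0.085, 0.001]
wrist_force: [-2.0, 2.8, 5.2]
finger_gap: 0.0369
```

```bash
python3 -c "
from h import *
st()"
```

```text
t 20.98 tcp [0.5653 0.1588 0.0723] yaw 9.71 z [ 0.0014  0.0021 -1.    ] F [-2.   2.8  5.2] T [ 0.6   0.39 -0.12] gap 0.0369 j1,j6 [ 7.8 88.1]
```

Call:
carry_out --pt "-1 0 0 3e-05 0 0 0.07" --pt "-1 0 0 0 0 0 0"

```text
clock: 21.22
tcp_pos: [0.5653, 0.1588, 0.0723]
orientation: [-0.001, 0.999, 0.05, 0.001]
wrist_force: [-2.4, 3.2, 6.1]
finger_gap: 0.0365
```

```bash
python3 -c "
from h import *
st()"
```

```text
t 21.23 tcp [0.5653 0.1588 0.0723] yaw 5.69 z [ 0.0015  0.0021 -1.    ] F [-2.4  3.2  6.1] T [ 0.64  0.41 -0.09] gap 0.0365 j1,j6 [ 7.8 92.1]
```

Call:
carry_out --pt "-1 0 0 3e-05 0 0 0.06" --pt "-1 0 0 0 0 0 0"

```text
clock: 21.48
tcp_pos: [0.5653, 0.1588, 0.0722]
orientation: [-0.001, 1.0, 0.02, 0.001]
wrist_force: [-1.2, 3.5, 5.5]
finger_gap: 0.037
```

```bash
python3 -c "
from h import *
st()"
```

```text
t 21.48 tcp [0.5653 0.1588 0.0722] yaw 2.26 z [ 0.0014  0.0021 -1.    ] F [-1.2  3.5  5.5] T [ 0.66  0.42 -0.1 ] gap 0.037 j1,j6 [ 7.8 95.5]
```

Call:
carry_out --pt "-1 0 0 3e-05 0 0 0.06" --pt "-1 0 0 0 0 0 0"

```text
clock: 21.72
tcp_pos: [0.5653, 0.1588, 0.0722]
orientation: [-0.001, 1.0, -0.01, 0.001]
wrist_force: [-1.1, 2.9, 5.4]
finger_gap: 0.0369
```

```bash
python3 -c "
from h import *
st()"
```

```text
t 21.73 tcp [0.5653 0.1588 0.0722] yaw -1.18 z [ 0.0015  0.0022 -1.    ] F [-1.1  2.9  5.4] T [ 0.63  0.33 -0.08] gap 0.0369 j1,j6 [ 7.8 99. ]
```

Call:
carry_out --pt "-1 0 0 3e-05 0 0 0.06" --pt "-1 0 0 0 0 0 0"

```text
clock: 21.98
tcp_pos: [0.5655, 0.1587, 0.0722]
orientation: [-0.001, 0.999, -0.04, 0.001]
wrist_force: [-1.7, 2.3, 5.5]
finger_gap: 0.0369
```

```bash
python3 -c "
from h import *
st()"
```

```text
t 21.98 tcp [0.5655 0.1587 0.0722] yaw -4.59 z [ 0.0017  0.0018 -1.    ] F [-1.7  2.3  5.5] T [0.54 0.32 0.13] gap 0.0369 j1,j6 [  7.8 102.4]
```

Call:
carry_out --pt "-1 0 0 0 0 0 0.05" --pt "-1 0 0 0 0 0 0"

```text
clock: 22.22
tcp_pos: [0.5652, 0.1584, 0.0722]
orientation: [-0.001, 0.998, -0.065, 0.001]
wrist_force: [-2.1, 1.4, 6.3]
finger_gap: 0.0367
```

```bash
python3 -c "
from h import *
st()"
```

```text
t 22.23 tcp [0.5652 0.1584 0.0722] yaw -7.41 z [ 0.0012  0.001  -1.    ] F [-2.1  1.4  6.3] T [0.23 0.42 0.59] gap 0.0367 j1,j6 [  7.8 105.2]
```

Call:
carry_out --pt "-1 0 0 0 0 0 0.03" --pt "-1 0 0 0 0 0 0"

```text
clock: 22.48
tcp_pos: [0.5652, 0.1584, 0.0721]
orientation: [-0.0, 0.997, -0.079, 0.001]
wrist_force: [-2.6, 1.2, 6.2]
finger_gap: 0.0369
```

```bash
python3 -c "
from h import *
st();c=cam('wrist','w9.png')"
```

```text
t 22.48 tcp [0.5652 0.1584 0.0721] yaw -9.05 z [ 1.3e-03  8.0e-04 -1.0e+00] F [-2.6  1.2  6.2] T [0.19 0.45 1.09] gap 0.0369 j1,j6 [  7.8 106.9]
```

View pics/w9.png

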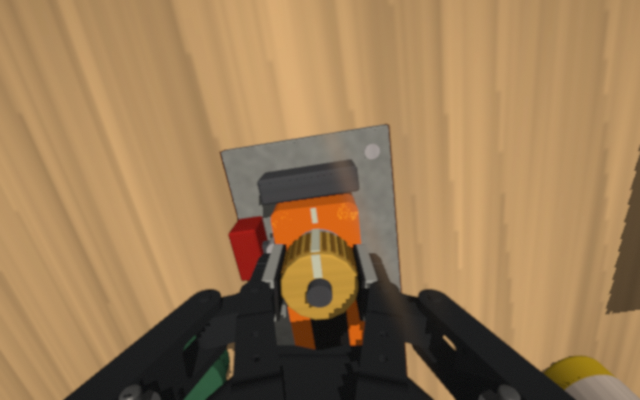

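The wrist view shows the white stroke (316,255) in line with the index (313,215). Torque has risen from about -0.1 to +1.1 N m, so the nut is bottomed, with first contact at yaw about -4°. I'll back off to yaw about 85°.

Call:
carry_out --pt "-1 0 0 -6e-05 0 0 -0.137" --pt "-1 0 0 -6e-05 0 0 -0.137" --pt "-1 0 0 -6e-05 0 0 -0.137" --pt "-1 0 0 -6e-05 0 0 -0.137" --pt "-1 0 0 -6e-05 0 0 -0.137" --pt "-1 0 0 -6e-05 0 0 -0.137" --pt "-1 0 0 -6e-05 0 0 -0.137" --pt "-1 0 0 -6e-05 0 0 -0.137" --pt "-1 0 0 -6e-05 0 0 -0.137" --pt "-1 0 0 -6e-05 0 0 -0.137" --pt "-1 0 0 -6e-05 0 0 -0.137" --pt "-1 0 0 -6e-05 0 0 -0.137" --pt "-1 0 0 0 0 0 0" --pt "-1 0 0 0 0 0 0"

```text
clock: 24.28
tcp_pos: [0.5645, 0.1579, 0.0729]
orientation: [-0.0, 0.737, 0.676, 0.0]
wrist_force: [-4.2, 0.2, 7.9]
finger_gap: 0.037
```

```bash
python3 - <<'E'
from h import *
s,M=st(); c=cam('wrist','w10.png'); im=c['color']; hsv=cv2.cvtColor(im,cv2.COLOR_RGB2HSV)
T=s['tcp_pos']; zt=.012+.070+.00075
p=proj(c,[.5647,.1577,zt])[0]; print('nut px',p)
w=(hsv[:,:,1]<90)&(hsv[:,:,2]>140); best=[]
for a in range(0,360,10):
    q=proj(c,[.5647+.013*np.cos(np.radians(a)),.1577+.013*np.sin(np.radians(a)),zt])[0].round().astype(int); best.append((a,tuple(int(k) for k in im[q[1],q[0]]),bool(w[q[1],q[0]])))
print(*best,sep='\n')
t=cam('top')['color']; 
for n,(a,b,x,y) in {'top':(190,225,250,330)}.items():
    print('ok')
E
```

```text
t 24.27 tcp [0.5645 0.1579 0.0729] yaw 85.0 z [-0.e+00  2.e-04 -1.e+00] F [-4.2  0.2  7.9] T [-0.02  0.75  0.06] gap 0.037 j1,j6 [ 7.8 12.8]
nut px [318.68132383 289.34176184]
(0, (236, 190, 80), False)
(10, (236, 190, 80), False)
(20, (235, 190, 80), False)
(30, (234, 188, 79), False)
(40, (234, 187, 78), False)
(50, (170, 130, 56), False)
(60, (121, 94, 41), False)
(70, (121, 93, 41), False)
(80, (117, 91, 39), False)
(90, (119, 93, 41), False)
(100, (116, 90, 37), False)
(110, (120, 93, 41), False)
(120, (120, 94, 41), False)
(130, (118, 91, 40), False)
(140, (122, 94, 40), False)
(150, (123, 94, 42), False)
(160, (122, 94, 41), False)
(170, (121, 114, 90), False)
(180, (122, 121, 105), False)
(190, (121, 95, 43), False)
(200, (122, 95, 41), False)
(210, (123, 94, 42), False)
(220, (120, 93, 41), False)
(230, (118, 92, 39), False)
(240, (119, 92, 40), False)
(250, (118, 92, 39), False)
(260, (117, 91, 38), False)
(270, (120, 92, 40), False)
(280, (118, 92, 39), False)
(290, (222, 171, 72), False)
(300, (236, 189, 81), False)
(310, (235, 189, 80), False)
(320, (231, 185, 77), False)
(330, (234, 187, 79), False)
(340, (235, 189, 79), False)
(350, (235, 188, 78), False)
ok
```

```bash
python3 - <<'E'
from h import *
s,M=st(); c=cam('wrist'); im=c['color'].astype(int); hsv=cv2.cvtColor(c['color'],cv2.COLOR_RGB2HSV)
zt=.08275; num=[]
for r in (.009,.011,.013,.015):
    a=np.arange(150,205,.5); q=proj(c,np.c_[.5647+r*np.cos(np.radians(a)),.1577+r*np.sin(np.radians(a)),0*a+zt]).round().astype(int)
    b=im[q[:,1],q[:,0],2]>75; print(r,a[b].min(),a[b].max(),a[b].mean())
# block front/rear edges on top face (z .048): sample along y at x just -x side
for x in (.545,.548,.5845):
    ys=np.arange(.07,.20,.0005); q=proj(c,np.c_[0*ys+x,ys,0*ys+.048]); q=q.round().astype(int); k=(q[:,0]>=0)&(q[:,0]<640)&(q[:,1]>=0)&(q[:,1]<400)
    o=np.array([bool(k[i]) and hsv[q[i,1],q[i,0],1]>190 and hsv[q[i,1],q[i,0],0]<18 for i in range(len(ys))]); print('x',x,ys[o].min().round(4) if o.any() else None,ys[o].max().round(4) if o.any() else None)
# lateral profile across the roller: y=.157 line
xs=np.arange(.520,.546,.001); q=proj(c,np.c_[xs,0*xs+.157,0*xs+.034]).round().astype(int)
print([(float(x.round(3)),tuple(im[b,a])) for x,(a,b) in zip(xs,q) if 0<=a<640 and 0<=b<400])
E
```

```text
t 24.38 tcp [0.5645 0.1579 0.0729] yaw 85.0 z [ 1.e-04  2.e-04 -1.e+00] F [-4.3 -0.2  8.9] T [-0.06  0.72  0.04] gap 0.037 j1,j6 [ 7.8 12.8]
0.009 164.0 190.5 177.25
0.011 166.0 187.5 176.75
0.013 169.5 187.5 178.5
0.015 170.5 185.5 178.0
x 0.545 0.0795 0.187
x 0.548 0.0795 0.1875
x 0.5845 0.0785 0.1075
[(0.52, (np.int64(189), np.int64(40), np.int64(30))), (0.521, (np.int64(189), np.int64(40), np.int64(30))), (0.522, (np.int64(188), np.int64(40), np.int64(30))), (0.523, (np.int64(188), np.int64(39), np.int64(30))), (0.524, (np.int64(189), np.int64(39), np.int64(30))), (0.525, (np.int64(189), np.int64(41), np.int64(31))), (0.526, (np.int64(185), np.int64(40), np.int64(30))), (0.527, (np.int64(155), np.int64(49), np.int64(45))), (0.528, (np.int64(78), np.int64(64), np.int64(63))), (0.529, (np.int64(71), np.int64(68), np.int64(67))), (0.53, (np.int64(131), np.int64(124), np.int64(121))), (0.531, (np.int64(180), np.int64(170), np.int64(165))), (0.532, (np.int64(209), np.int64(198), np.int64(193))), (0.533, (np.int64(207), np.int64(197), np.int64(191))), (0.534, (np.int64(149), np.int64(142), np.int64(138))), (0.535, (np.int64(104), np.int64(98), np.int64(96))), (0.536, (np.int64(103), np.int64(98), np.int64(96))), (0.537, (np.int64(100), np.int64(95), np.int64(93))), (0.538, (np.int64(99), np.int64(94), np.int64(92))), (0.539, (np.int64(100), np.int64(95), np.int64(93))), (0.54, (np.int64(102), np.int64(97), np.int64(94))), (0.541, (np.int64(103), np.int64(97), np.int64(94))), (0.542, (np.int64(105), np.int64(95), np.int64(90))), (0.543, (np.int64(116), np.int64(69), np.int64(45))), (0.544, (np.int64(118), np.int64(59), np.int64(24))), (0.545, (np.int64(119), np.int64(58), np.int64(17))), (0.546, (np.int64(118), np.int64(57), np.int64(13)))]
```

Checks pass. The roller spans 22 to 34.5 mm off the centre line, so it is extended into the notch with a clear gap to its housing. The block centre is at y≈0.133 against home 0.132. The stroke is at about 178° world, a turn of about 88°, and the nut is still gripped.

```bash
python3 -c "
from h import *
st(); print(env.hand_in())"
```

```text
t 24.43 tcp [0.5645 0.1579 0.0729] yaw 85.0 z [-0.e+00  3.e-04 -1.e+00] F [-4.4 -0.4  8.4] T [0.03 0.75 0.07] gap 0.0372 j1,j6 [ 7.8 12.8]
the job is handed in; nothing more can be done
None
```

The job is done and handed in at 24.4 s, with the gripper still holding the nut. I slid the orange block onto the rail from the nose until it touched the end stop, then eased back to home. In one grasp, I screwed the nut down until it bottomed, then backed it off a quarter turn.

**Block and roller:** The block's centre is about 0.5–1 mm past the home estimate. That is about the limit of the camera accuracy, and I could not clearly see the 1.5 mm gap to the end stop. The roller spans about 22 to 34.5 mm off the centre line, so it is in the notch and clear of its housing.

**Nut bottoming:** Torque rose from about -0.1 to +1.1 N m, and the white stroke lined up with the index.

**Quarter turn:** The stroke measures about 88° from the block's front, close to the 90° asked. The gripper's own angle agrees within a few degrees. Some of the last few degrees of tightening may have been the block twisting in its play or the pads slipping.

**Forces and bystanders:** The wrist still reads about 4 N sideways and 8 N vertically. The highest reading I took was about 15 N, at the end stop. I kept clear of the bystanders and saw none moved, but did not measure their positions afterwards.

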